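# Offer the rotor up to the centrifuge's drive shaft

## Robot

A 6-joint arm with a two-finger parallel gripper is mounted at the origin on the work surface. World frame = base frame: x ahead of the robot, y to its left, z up, the work surface at z = 0. Lengths are in m, angles in rad, forces in N, time in s.
With the tool pointing down it reaches from about 0.325 to 0.775 m from the base axis. Payload 5.5 kg.
Tool frame: the origin (TCP) lies between the finger pads; the fingertips stand 25 mm ahead of it and the grasp point (between the pads) lies 6 mm ahead of it; z points along the fingers, y is the direction in which the jaws open and shut (so a half turn about z gives the same grasp; the last joint's range is limited). The gripper opens to 85 mm and grips with 20 to 120 N. Pads are 22 mm wide; open, the fingers measure 114 mm over their backs; the gripper's body (76 mm by 85 mm) begins 54 mm behind the grasp point. The pads swing forward as they close: fully open they stand 13 mm farther back than shut.
Start: joints at [1.157, 0.091, 1.231, -0, 1.82, -0.057], TCP at [0.21, 0.562, 0.256] pointing down, gripper open.
Joint ranges: [-2.87, 2.87], [-0.86, 2.18], [0.17, 2.46], [-1.51, 4.65], [0.06, 2.69], [-2.65, 2.65]. Speed limits (rad/s): [2.57, 2.57, 3.01, 3.14, 3.14, 3.14].

## Interface

Orientations are given as a rotation vector (axis times angle).
In Python, from bench import ctrl gives the robot as it stands. The module is installed in compiled form; this text tells all that it offers.
- The arm moves only by the tool step_arm, never from a script. Its argument "rows" is a list of rows, each a list of 7 numbers: the turn, a rotation vector about the tool's x, y, z in degrees, then the shift along the tool's x, y, z in m, then the gripper's target within -1 to 1 (fully open at 1, half-way at 0, shut at -1). In form: [[ax, ay, az, dx, dy, dz, jaw], ...]. A call has 1 to 12 rows; each row shifts and turns the commanded pose from where the row before left it, along the tool's axes as they then stand; what a row does not reach is not made up. A row lasts 1/12 s, in which the tool goes at most 41.7 mm and 7.16 degrees, less where a joint would pass 70% of its speed; a pose out of reach is approached as far as the arm can. A call is refused whole if a number of a shift passes 0.0417 or a number of a turn 7.16, either way. A call with a gripper value outside its range is refused whole. The fingers move at their own pace and stop on an object; "grip_force" is the grip in N (left out, the last holds). Time passes only in rows, so rows that do not move let the fingers close. It gives the time, the measured TCP pose, the force and the opening at its end, in the units of the state.
- ctrl.read_state(): the state, without advancing time (a new reading comes with each control period).
- ctrl.snapshot(name): name is "scene" or "top" or "wrist"; returns a dict with "image" (384x512x3 uint8, red, green, blue), "vertical_fov" (degrees; the focal length in pixels is half the picture's height over the tangent of half this angle, whatever the lens; pixels are square), "cx", "cy" (the principal point, pixels), "k1" (the pictures are not rectified: a ray, as slopes to the right and down, at radius r is drawn at 1 + k1 r^2 times it, then the intrinsics apply), "T" (4x4, takes a point from camera to world coordinates). Camera axes: x right, y down, z forward; pixel columns grow to the right and rows downward; lengths in m; the calibration is good to about 2 mm. A picture is of the moment at which its call begins. There is no depth.
- ctrl.job_done(): hands the job in, once; it reports no verdict.
The state is a dict: "t": time; "joint_pos": joint angles; "joint_velocities": joint speeds; "effort": joint torques, N m; "ee_pos": TCP position; "tcp_rot": TCP orientation; "ft_force": force on the tool from outside, world axes, zero at the start; "moment": the same for the moment, N m; "grip_width": finger opening in m.
Only numpy, scipy, OpenCV 4.12 (cv2) and the standard library are available. Lean on these libraries where they do the work, as an engineer would, in place of code of your own. Each camera call takes 0.05 s, during which the arm holds its last target. There are 200 camera calls.

## Task

The centrifuge has just been moved here: first slide the transport-lock knob on its deck outward, away from the bowl, right to its end stop. Then lift the round twelve-place rotor by its carrying bar and bring it, upright, over the tubes and the rim of the bowl without bumping or shifting anything. Finish holding it still and level about a centimetre above the tip of the drive shaft, centred, its bar in line with the shaft's drive tongue and touching nothing but your grip, so that I can check the fit before it goes down: do not seat it or let go, the program ends with the rotor held there.

Things in the scene. Friction and masses are not known exactly. Their poses are not given: they have to be found in the camera images.
- centrifuge: White bench centrifuge, fixed, 250 mm wide, deck 150 mm above the bench. Origin on the bench under the bowl's axis; x runs from front to back, z up. Front face at x = -190 mm, rear at +155 mm. The bowl is a round well 188 mm wide, floor at 75 mm height, with a 1 mm rubber lip. The lid (236 x 260 mm) stands open, hinged at x = +152 mm, leaning 20 degrees back; leave it.
- lock (a joint): The transport lock's travel in m: 0 = fork fully around the shaft's neck (locked), 0.05 = end stop, drawn fully out (released). Starts at 0 to 0.012. It slides along the centrifuge's own -x, from the bowl towards the front face, against about 3 N of friction, and stays where it is left.
- lock_knob (a point): The transport lock's black ribbed knob on the deck between bowl and front face: a block 14 mm along its travel, 32 mm across, standing 36 mm above the deck on a small steel slide. This point lies on its middle, 24 mm above the deck; axes as the centrifuge's. At lock = 0 it is 120 mm in front of the bowl's axis.
- shaft_top (a point): Rounded tip of the steel drive shaft (9 mm thick) in the middle of the bowl, 118 mm above the bench, 32 mm below the deck. Its x axis lies along the drive tongue, a bar 34 mm long and 9 mm wide across the shaft whose top is 10 mm below the tip. The tongue may stand up to 0.6 rad either side of the centrifuge's x axis; the shaft turns only stiffly.
- rotor: Round aluminium angle rotor with a ring of twelve tube holes, 120 mm across, loose on the bench, 0.25 to 0.5 kg. Origin at the centre of its underside; z up, x along its carrying bar and along the 11 mm wide slot under its hub. Metal part 44 mm high; total height with the bar 82 mm. The two ends of bar and slot are alike.
- rotor_bar (a point): Middle of the rotor's black carrying bar, 50 mm long (along the rotor's x), 14 mm thick, from 54 to 82 mm above the rotor's underside, on a neck 16 mm thick; this point is 68 mm above the underside, on the rotor's axis.
- rotor_bore (a point): Centre of the mouth of the rotor's bore, on its axis, level with its underside; axes as the rotor's.
- strip_rotor: Square strip rotor, 100 mm square and 39 mm high, with a round knob 28 mm thick up to 58 mm; not wanted, stays where it is. It and the round rotor may stand in either of two places.
- tube_rack: White rack, 200 mm long (its x), 64 mm wide, with capped tubes, 103 mm high in all, loose, standing between the rotors and the centrifuge. Origin at the centre of its underside.
- bottle: Amber bottle, 66 mm across, 150 mm high, loose, beyond the rack. Origin at the centre of its underside.
- pipette: Pipette lying on the bench, 240 mm long along its x, 25 mm thick, loose. Origin on the bench under its middle.
Not all that is in view belongs to the job. Leave any brown, purple or yellow look-alike of the rotor alone.

How it is judged:
By the outcome, as a careful person would: the job done as asked, in the order asked, and still so for the second after the job is handed in, while the arm keeps its last pose, push and grip.
It also fails if it takes over 58 s, if anything falls off the work surface, if the arm or the gripper's body presses on something with over 40 N, if the wrist force passes 120 N, or if a joint passes its speed limit or range.

## Working session

There is one attempt and no reset: what is moved stays moved. The work goes in short steps, Python scripts to look and compute and a tool call to move; the robot and the scene stay as the last step left them, time stands still between calls to the robot, and variables do not carry over. Pictures are saved under pics/ and viewed, about 8 in all and at most 12, crops included, and the job is handed in when it is done.

Besides the shell and the picture viewer there is one more tool, called after "Request:" in YAML: its name, and indented under it one key for each argument. step_arm: Moves the arm, as the interface text tells. Its arguments: {"type":"object","properties":{"rows":{"type":"array","items":{"type":"array","items":{"type":"number"}}},"grip_force":{"type":"number"}},"required":["rows"]}

```bash
mkdir -p pics
cat > h.py <<'E'
import numpy as np, cv2
from bench import ctrl
from scipy.spatial.transform import Rotation as R
def snap(n,f=None):
    s=ctrl.snapshot(n); 
    if f: cv2.imwrite('pics/'+f,s['image'][:,:,::-1])
    return s
def K(s):
    f=192/np.tan(np.radians(s['vertical_fov'])/2); return f
def ray(s,u,v):
    f=K(s); p=np.array([(u-s['cx'])/f,(v-s['cy'])/f]); q=p.copy()
    for _ in range(30): q=p/(1+s['k1']*(q@q))
    T=np.array(s['T']); d=T[:3,:3]@np.array([q[0],q[1],1]); return T[:3,3],d
def onz(s,u,v,z):
    o,d=ray(s,u,v); return o+d*(z-o[2])/d[2]
def proj(s,P):
    T=np.array(s['T']); c=T[:3,:3].T@(np.array(P)-T[:3,3]); q=c[:2]/c[2]; q=q*(1+s['k1']*(q@q)); return q*K(s)+[s['cx'],s['cy']]
def two(s1,p1,s2,p2):
    o1,d1=ray(s1,*p1);o2,d2=ray(s2,*p2)
    A=np.stack([d1,-d2],1); t=np.linalg.lstsq(A,o2-o1,rcond=None)[0]
    a=o1+d1*t[0];b=o2+d2*t[1]; return (a+b)/2,np.linalg.norm(a-b)
E
python3 - <<'E'
from h import *
import pickle
S={n:snap(n) for n in('scene','top','wrist')}
pickle.dump(S,open('s0.pkl','wb'))
for n in S: print(n,S[n]['vertical_fov'],S[n]['cx'],S[n]['cy'],S[n]['k1'],np.round(S[n]['T'],3).tolist())
im=np.hstack([S['scene']['image'],S['top']['image']])[:,:,::-1]
cv2.imwrite('pics/a.png',cv2.resize(S['scene']['image'][:,:,::-1],(800,600)))
cv2.imwrite('pics/b.png',cv2.resize(S['top']['image'][:,:,::-1],(800,600)))
print(ctrl.read_state())
E
```

```text
scene 45.54033882183125 258.0051864359918 196.0181181492976 -0.11742794900007295 [[0.165, 0.546, -0.821, 1.671], [0.986, -0.078, 0.147, -0.354], [0.017, -0.834, -0.551, 0.874], [0.0, 0.0, 0.0, 1.0]]
top 47.02674039996104 252.14393972002722 203.4731512375128 -0.004547359245160155 [[-0.007, -0.989, 0.145, 0.366], [-1.0, 0.009, 0.013, -0.179], [-0.014, -0.144, -0.989, 1.355], [0.0, 0.0, 0.0, 1.0]]
wrist 58.36606337599871 257.36037628576753 187.08348383549665 -0.09905238631551565 [[0.349, 0.89, 0.292, 0.136], [0.937, -0.331, -0.111, 0.591], [-0.002, 0.312, -0.95, 0.374], [0.0, 0.0, 0.0, 1.0]]
{'t': 0.15, 'joint_pos': array([ 1.15730339e+00,  9.17435547e-02,  1.23162458e+00, -3.13677052e-06,
        1.81981316e+00, -5.66991147e-02]), 'joint_velocities': array([ 0.00057939, -0.0023675 , -0.00302185, -0.00084378, -0.00012397,
        0.00166853]), 'effort': array([ 9.71915179e-04, -4.59367990e+01, -4.18527853e+01, -1.10025078e-04,
        9.49177891e-03, -6.64952125e-06]), 'ee_pos': array([0.20949333, 0.56204847, 0.25536743]), 'tcp_rot': array([-5.57418272e-01, -3.09137138e+00,  2.42760817e-03]), 'ft_force': array([0.13382866, 0.20515831, 0.56382962]), 'moment': array([-0.03036708, -0.00686334, -0.02583212]), 'grip_width': 0.08540686426076295}
```

View pics/a.png

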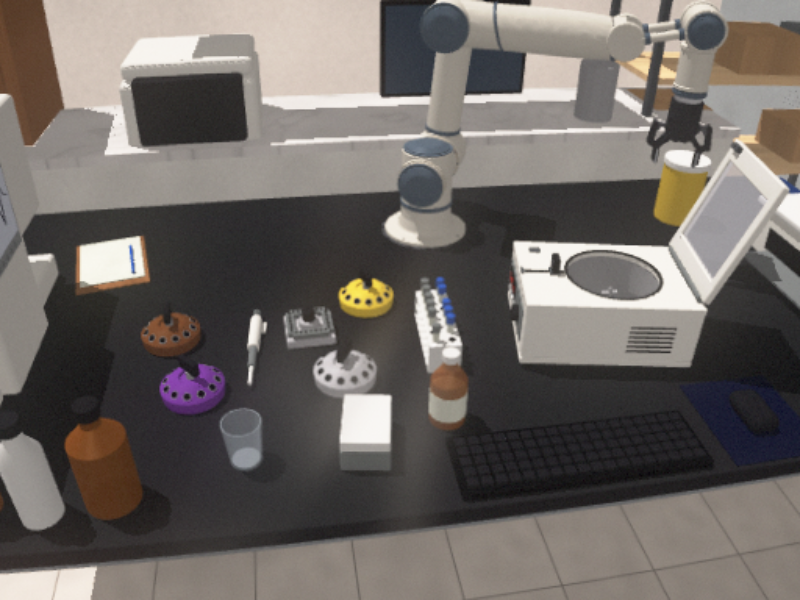

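View pics/b.png

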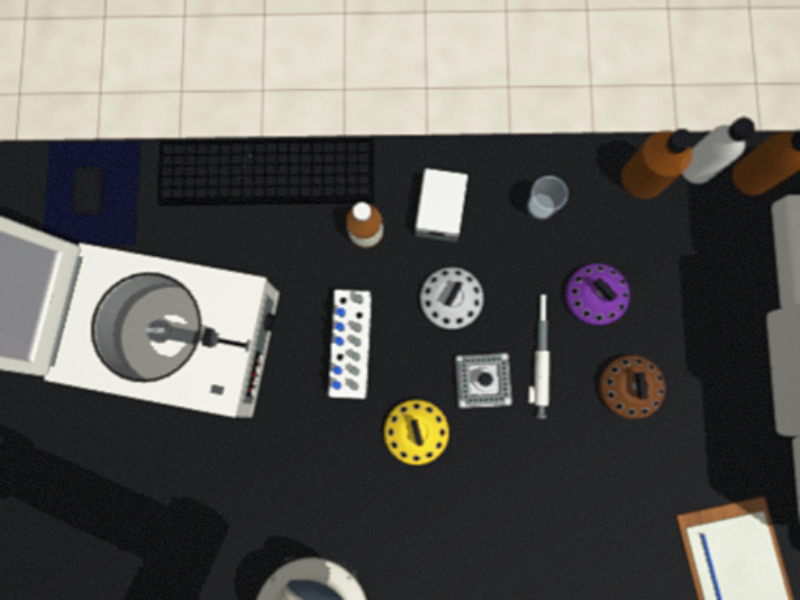

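The candidates in the top picture (800 px wide) are grey round (452,297), yellow (416,432), purple (598,294), brown (632,386) and grey square (484,380). Only the grey round one fits, because it is aluminium, round and has 12 holes. The knob is at about (209,336), the bowl centre near (147,327) and the rack at (350,343).

Run:
```python
from h import *
import pickle
S=pickle.load(open('s0.pkl','rb')); s=S['top']; k=.64
P=lambda u,v,z:np.round(onz(s,u*k,v*k,z),4)
def deck():
    g=s['image'].min(2)
    m=(g>150).astype(np.uint8); m[:140]=0;m[300:]=0; m[:,190:]=0
    return m
for n,(u,v) in dict(fl=(268,279),fr=(242,416),bl=(80,244),br=(47,380)).items(): print(n,P(u,v,.15))
for n,(u,v) in dict(L=(92,326),R=(201,329),T=(147,273),B=(148,382)).items(): print(n,P(u,v,.151))
print('knob',P(209,336,.186))
# rotor: non-saturated bright blob near
im=s['image']; hsv=cv2.cvtColor(im,cv2.COLOR_RGB2HSV)
m=((hsv[...,2]>75)&(hsv[...,1]<60)).astype(np.uint8)
m=cv2.morphologyEx(m,cv2.MORPH_CLOSE,np.ones((7,7)))
cs,_=cv2.findContours(m,0,2)
for c in cs:
    if cv2.contourArea(c)>300:
        (u,v),r=cv2.minEnclosingCircle(c)
        q=np.array([onz(s,*p[0],.03)[:2] for p in c]).astype(np.float32)
        print((round(u/k),round(v/k)),'circ',np.round(cv2.minEnclosingCircle(q)[0],4),round(cv2.minEnclosingCircle(q)[1],4),'rect',[np.round(x,3) for x in cv2.minAreaRect(q)])
a=cv2.resize(im[140:265,30:155][:,:,::-1],(400,400),interpolation=2)
b=cv2.resize(im[155:255,255:355][:,:,::-1],(400,400),interpolation=2)
cv2.imwrite('pics/c.png',np.hstack([a,b]))
cv2.imwrite('pics/d.png',cv2.resize(S['scene']['image'][130:250,190:440][:,:,::-1],(800,384),interpolation=2))
```

```text
fl [0.6142 0.0611 0.15  ]
fr [0.3722 0.1016 0.15  ]
bl [0.6821 0.4034 0.15  ]
br [0.4371 0.4473 0.15  ]
L [0.5321 0.3725 0.151 ]
R [0.525 0.178 0.151]
T [0.6271 0.2786 0.151 ]
B [0.4323 0.2681 0.151 ]
knob [0.5082 0.1534 0.186 ]
(311, 598) circ [ 0.0399 -0.0055] 0.1008 rect [array([ 0.076, -0.006]), array([0.201, 0.072]), np.float64(89.829)]
(736, 563) circ [ 0.0989 -0.7861] 0.107 rect [array([ 0.101, -0.787]), array([0.159, 0.15 ]), np.float64(10.792)]
(484, 380) circ [ 0.4382 -0.3318] 0.0683 rect [array([ 0.438, -0.332]), array([0.102, 0.102]), np.float64(2.025)]
(541, 355) circ [ 0.4855 -0.4447] 0.1193 rect [array([ 0.486, -0.439]), array([0.039, 0.238]), np.float64(87.766)]
(349, 344) circ [ 0.5111 -0.0734] 0.1101 rect [array([ 0.511, -0.076]), array([0.077, 0.212]), np.float64(87.021)]
(452, 298) circ [ 0.5983 -0.2741] 0.0622 rect [array([ 0.599, -0.274]), array([0.122, 0.121]), np.float64(89.428)]
(126, 316) circ [0.5736 0.369 ] 0.3264 rect [array([0.564, 0.371]), array([0.593, 0.298]), np.float64(77.208)]
(792, 355) circ [ 0.4915 -0.9366] 0.3075 rect [array([ 0.494, -0.907]), array([0.06 , 0.615]), np.float64(84.806)]
(546, 197) circ [ 0.8007 -0.4661] 0.0464 rect [array([ 0.8  , -0.469]), array([0.071, 0.092]), np.float64(69.944)]
(441, 203) circ [ 0.7906 -0.2563] 0.0786 rect [array([ 0.789, -0.256]), array([0.09 , 0.141]), np.float64(80.396)]
(399, 70) circ [ 1.152  -0.1688] 0.8372 rect [array([ 1.034, -0.167]), array([1.667, 0.392]), np.float64(89.077)]
```

View pics/c.png

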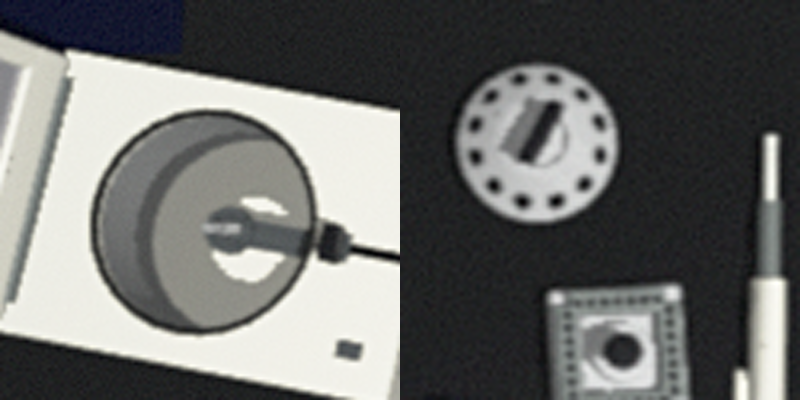

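```bash
cat >> h.py <<'E'
def plan(xyz,ydir=None,st=None):
    """tool-frame shift to xyz (z down kept) and turns (deg about tool x,y,z) so that tool is down, y along +-ydir; shift is in frame BEFORE turn, and AFTER turn"""
    st=st or ctrl.read_state(); A=R.from_rotvec(st['tcp_rot']).as_matrix(); p=np.array(st['ee_pos'])
    y=A[:,1]*[1,1,0]
    if ydir is not None:
        y=np.array([*ydir,0.]); y*=np.sign(y@A[:,1])
    y/=np.linalg.norm(y); z=np.array([0,0,-1.]); B=np.stack([np.cross(y,z),y,z],1)
    t=np.degrees(R.from_matrix(A.T@B).as_rotvec()); d=np.array(xyz)-p
    print('turn',np.round(t,2),'shift before-turn',np.round(A.T@d,4),'after-turn',np.round(B.T@d,4),'t',round(st['t'],2),'q',np.round(st['joint_pos'],2),'ee',np.round(p,4),'w',round(st['grip_width'],4),'F',np.round(st['ft_force'],1))
E
python3 - <<'E'
from h import *
plan([.45,.12,.28],(.982,-.189))
plan([.507,.153,.27],(.982,-.189))
E
```

```text
turn [-8.000e-02  6.000e-02  8.045e+01] shift before-turn [-0.3798 -0.3302 -0.0241] after-turn [-0.3886  0.3197 -0.0246] t 0.15 q [ 1.16  0.09  1.23 -0.    1.82 -0.06] ee [0.2095 0.562  0.2554] w 0.0854 F [0.1 0.2 0.6]
turn [-8.000e-02  6.000e-02  8.045e+01] shift before-turn [-0.4216 -0.2794 -0.0142] after-turn [-0.3454  0.3695 -0.0146] t 0.15 q [ 1.16  0.09  1.23 -0.    1.82 -0.06] ee [0.2095 0.562  0.2554] w 0.0854 F [0.1 0.2 0.6]
```

Request:
step_arm:
  rows:
    - [0,0,0,-0.015,-0.01,0,1]
    - [0,0,0,-0.025,-0.018,-0.001,1]
    - [0,0,0,-0.03,-0.02,-0.001,1]
    - [0,0,0,-0.03,-0.02,-0.001,1]
    - [0,0,0,-0.03,-0.02,-0.001,1]
    - [0,0,0,-0.03,-0.02,-0.001,1]
    - [0,0,0,-0.03,-0.02,-0.001,1]
    - [0,0,0,-0.03,-0.02,-0.001,1]
    - [0,0,0,-0.03,-0.02,-0.001,1]
    - [0,0,0,-0.03,-0.02,-0.001,1]
    - [0,0,0,-0.03,-0.02,-0.001,1]
    - [0,0,0,-0.03,-0.02,-0.001,1]

```text
t: 1.15
ee_pos: [0.4491, 0.2282, 0.2672]
tcp_rot: [-0.557, -3.092, 0.0]
ft_force: [1.0, -0.5, -0.6]
grip_width: 0.0851
```

Request:
step_arm:
  rows:
    - [0,0,5,-0.03,-0.02,-0.001,1]
    - [0,0,6.9,0,0,0,1]
    - [0,0,6.9,0,0,0,1]
    - [0,0,6.9,0,0,0,1]
    - [0,0,6.9,0,0,0,1]
    - [0,0,6.9,0,0,0,1]
    - [0,0,6.9,0,0,0,1]
    - [0,0,6.9,0,0,0,1]
    - [0,0,6.9,0,0,0,1]
    - [0,0,6.9,0,0,0,1]
    - [0,0,6.9,0,0,0,1]
    - [0,0,6.4,0,0,0,1]

```text
t: 2.15
ee_pos: [0.4695, 0.2006, 0.2679]
tcp_rot: [-2.427, -1.994, 0.001]
ft_force: [-0.1, -0.3, -0.3]
grip_width: 0.0854
```

Run:
```python
from h import *
import pickle
plan([.507,.153,.27],(.982,-.189))
s=snap('wrist'); pickle.dump(s,open('w1.pkl','wb'))
cv2.imwrite('pics/e.png',cv2.resize(s['image'][:,:,::-1],(800,600)))
print(proj(s,[.508,.153,.186])/.64, proj(s,[.53,.274,.118])/.64,np.round(s['T'],3).tolist())
```

```text
turn [-0.03  0.02 -0.29] shift before-turn [-0.0394  0.046  -0.0021] after-turn [-0.0396  0.0458 -0.0021] t 2.15 q [ 0.34 -0.15  1.44 -0.    1.85  0.53] ee [0.4695 0.2006 0.2679] w 0.0854 F [-0.1 -0.3 -0.3]
[509.26089335 412.17791111] [493.58204718 111.22063421] [[0.981, -0.185, -0.06, 0.486], [-0.194, -0.932, -0.306, 0.279], [0.001, 0.312, -0.95, 0.386], [0.0, 0.0, 0.0, 1.0]]
```

View pics/e.png

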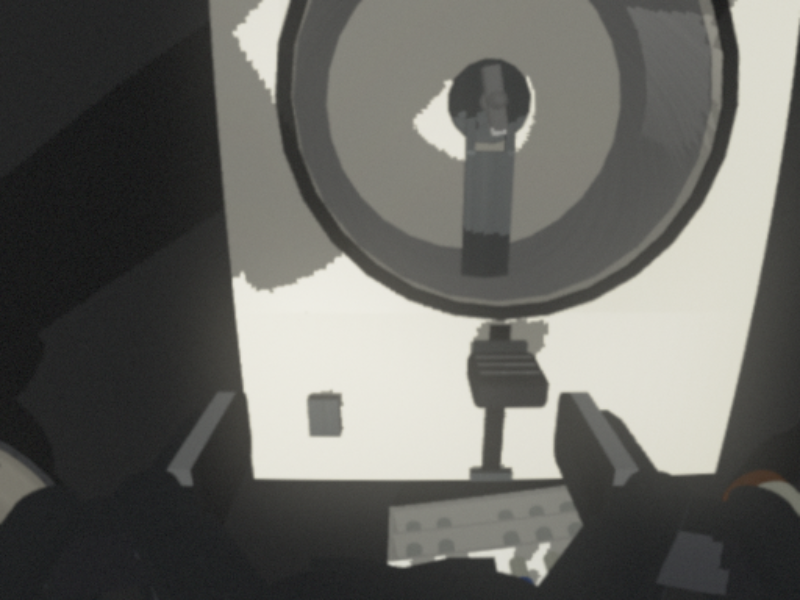

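Run:
```python
from h import *
import pickle
s=pickle.load(open('w1.pkl','rb'));k=.64
P=lambda u,v,z:np.round(onz(s,u*k,v*k,z),4)
print('knob',P(508.5,392.5,.186),P(470,379,.186),P(547,406,.186))
a,b=P(252,478,.15),P(715,474,.15);print('front',a,b,np.degrees(np.arctan2(*(b-a)[[0,1]]))) 
pts=[(278,85),(737,85),(507,317),(300,190),(340,245),(640,270),(700,200)]
q=np.array([P(u,v,.151)[:2] for u,v in pts]);print(q)
A=np.c_[2*q,np.ones(len(q))];x=np.linalg.lstsq(A,(q**2).sum(1),rcond=None)[0];print('c',x[:2],'r',np.sqrt(x[2]+x[:2]@x[:2]))
print('slide',P(497,410,.15),P(490,468,.15))
print('tongue?',P(488,66,.108),P(503,130,.108))
```

```text
knob [0.5089 0.1625 0.186 ] [0.4939 0.1721 0.186 ] [0.5243 0.1526 0.186 ]
front [0.3724 0.1164 0.15  ] [0.6201 0.0661 0.15  ] 101.47886739892951
[[0.4383 0.3027]
 [0.6316 0.2679]
 [0.5173 0.182 ]
 [0.4367 0.2583]
 [0.4483 0.2309]
 [0.5817 0.1928]
 [0.6118 0.2204]]
c [0.53355671 0.27907084] r 0.09840367393765338
slide [0.506  0.1328 0.15  ] [0.4978 0.0987 0.15  ]
tongue? [0.5323 0.2955 0.108 ] [0.5349 0.2639 0.108 ]
```

The knob's top is at (508,392), its slide runs at (497,410) to (490,468), the bowl rim is around (507,85) and the shaft is near (493,100). World positions: knob (0.509,0.162), bowl axis about (0.534,0.279).

Run:
```python
from h import *
plan([.509,.162,.183],(.98,-.2))
```

```text
turn [-0.04  0.02  0.  ] shift before-turn [-0.0299  0.0464  0.0849] after-turn [-0.0299  0.0464  0.0849] t 2.2 q [ 0.34 -0.15  1.44 -0.    1.85  0.54] ee [0.4695 0.2006 0.2679] w 0.0854 F [-0.  -0.3  0. ]
```

Request:
step_arm:
  rows:
    - [0,0,0,-0.01,0.0155,0,1]
    - [0,0,0,-0.01,0.0155,0,1]
    - [0,0,0,-0.01,0.0155,0,1]
    - [0,0,0,0,0,0.015,0.6]
    - [0,0,0,0,0,0.02,0.6]
    - [0,0,0,0,0,0.02,0.6]
    - [0,0,0,0,0,0.015,0.6]
    - [0,0,0,0,0,0.008,0.6]
    - [0,0,0,0,0,0.006,0.6]
    - [0,0,0,0,0,0,0.6]
    - [0,0,0,0,0,0,0.6]

```text
t: 3.12
ee_pos: [0.5098, 0.1625, 0.1849]
tcp_rot: [2.42, 2.002, 0.001]
ft_force: [0.5, 0.4, 1.2]
grip_width: 0.0681
```

Request:
step_arm:
  rows:
    - [0,0,0,0,0,0,0.2]
    - [0,0,0,0,0,0,-0.1]
    - [0,0,0,0,0,0,-0.4]
    - [0,0,0,0,0,0,-0.7]
    - [0,0,0,0,0,0,-1]
    - [0,0,0,0,0,0,-1]
    - [0,0,0,0,0,0,-1]
    - [0,0,0,0,0,0,-1]
  grip_force: 50

```text
t: 3.78
ee_pos: [0.509, 0.1628, 0.1857]
tcp_rot: [-2.42, -2.002, -0.0]
ft_force: [-5.0, 0.6, 4.4]
grip_width: 0.031
```

Request:
step_arm:
  rows:
    - [0,0,0,-0.003,0,0,-1]
    - [0,0,0,-0.005,0,0,-1]
    - [0,0,0,-0.007,0,0,-1]
    - [0,0,0,-0.007,0,0,-1]
    - [0,0,0,-0.007,0,0,-1]
    - [0,0,0,-0.007,0,0,-1]
    - [0,0,0,-0.005,0,0,-1]
    - [0,0,0,-0.004,0,0,-1]
    - [0,0,0,-0.002,0,0,-1]
    - [0,0,0,0,0,0,-1]

```text
t: 4.62
ee_pos: [0.4999, 0.1169, 0.1857]
tcp_rot: [-2.419, -2.001, -0.001]
ft_force: [-6.4, 2.2, 5.3]
grip_width: 0.0311
```

Request:
step_arm:
  rows:
    - [0,0,0,-0.002,0,0,-1]
    - [0,0,0,-0.001,0,0,-1]
    - [0,0,0,0,0,0,-1]

```text
t: 4.87
ee_pos: [0.4994, 0.1143, 0.1857]
tcp_rot: [-2.419, -2.001, -0.001]
ft_force: [-6.8, 2.9, 4.4]
grip_width: 0.0312
```

Request:
step_arm:
  rows:
    - [0,0,0,-0.002,0,0,-1]
    - [0,0,0,0,0,0,-1]

```text
t: 5.03
ee_pos: [0.4993, 0.1138, 0.1857]
tcp_rot: [-2.416, -2.002, -0.005]
ft_force: [-4.5, 9.4, 4.8]
grip_width: 0.0312
```

Request:
step_arm:
  rows:
    - [0,0,0,-0.0015,0,0,-1]
    - [0,0,0,0,0,0,-1]

```text
t: 5.2
ee_pos: [0.4993, 0.1137, 0.1857]
tcp_rot: [-2.414, -2.002, -0.009]
ft_force: [-2.5, 15.2, 4.1]
grip_width: 0.031
```

Request:
step_arm:
  rows:
    - [0,0,0,0,0,0,-0.6]
    - [0,0,0,0,0,0,-0.2]
    - [0,0,0,0,0,0,0.2]
    - [0,0,0,0,0,0,0.5]
    - [0,0,0,0,0,0,0.6]
    - [0,0,0,0,0,-0.01,0.6]
    - [0,0,0,0,0,-0.02,0.6]
    - [0,0,0,0,0,-0.03,1]
    - [0,0,0,0,0,-0.03,1]
    - [0,0,0,0,0,-0.01,1]
    - [0,0,0,0,0,0,1]
    - [0,0,0,0,0,0,1]

```text
t: 6.2
ee_pos: [0.4999, 0.1097, 0.2846]
tcp_rot: [2.421, 2.001, 0.001]
ft_force: [-0.3, 0.3, -0.7]
grip_width: 0.0855
```

Run:
```python
from h import *
import pickle
s=snap('wrist'); pickle.dump(s,open('w2.pkl','wb'))
cv2.imwrite('pics/f.png',cv2.resize(s['image'][:,:,::-1],(800,600)))
plan([.6,-.274,.2])
# rotor in top view, bar
s=pickle.load(open('s0.pkl','rb'))['top']; im=s['image']; c=im[155:215,262:320]
cv2.imwrite('pics/g.png',cv2.resize(c[:,:,::-1],(580,600),interpolation=2))
m=(im.max(2)<60)
```

```text
turn [-0.08  0.03  0.  ] shift before-turn [-0.3579  0.1711  0.083 ] after-turn [-0.3579  0.171   0.0831] t 6.25 q [ 0.15 -0.14  1.41 -0.    1.87  0.34] ee [0.4995 0.1097 0.2831] w 0.0859 F [ 0.1 -0.2 -0.6]
```

View pics/f.png

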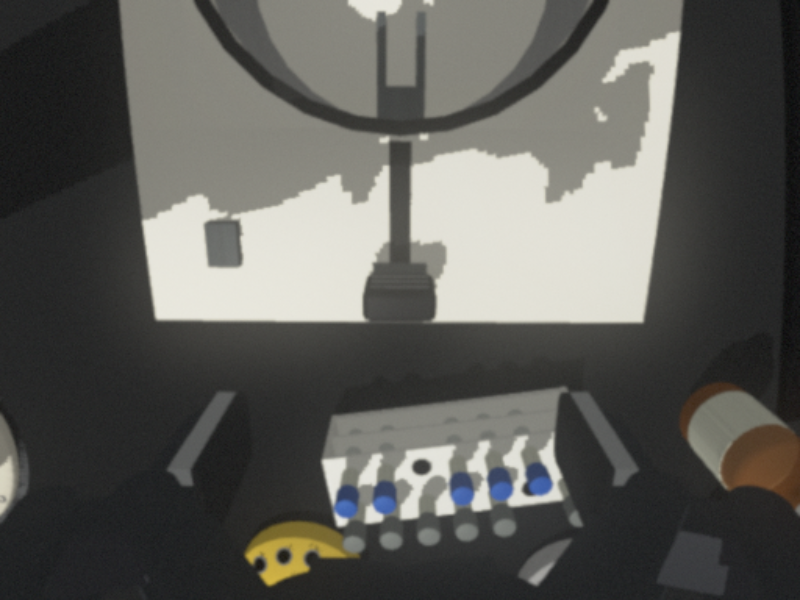

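View pics/g.png

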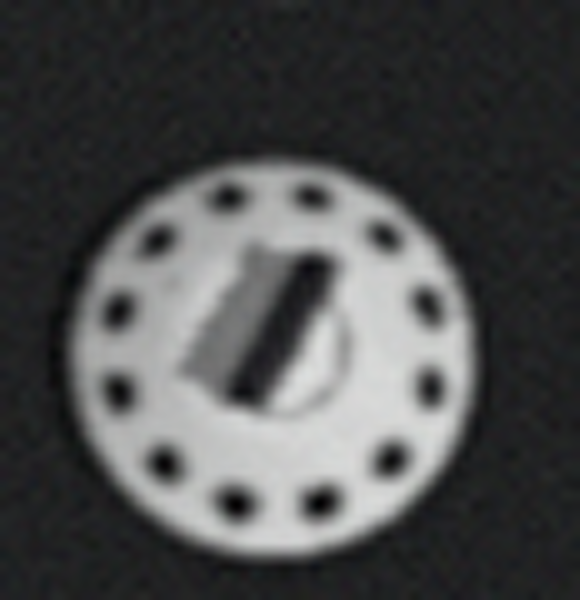

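Run:
```python
from h import *
import pickle
s=pickle.load(open('s0.pkl','rb'))['top']
a=onz(s,294.3,180.8,.082);b=onz(s,286,194.8,.082);c=onz(s,262+27.4,155+35.8,.03)
d=(a-b)[:2];print(a,b,'mid',(a+b)/2,'len',np.hypot(*d),'ang',np.degrees(np.arctan2(d[1],d[0])),'disc',c)
m=(a+b)/2; n=np.array([-d[1],d[0]])
plan([m[0],m[1],.19],n)
```

```text
[ 0.61795874 -0.28664438  0.082     ] [ 0.57656576 -0.2615718   0.082     ] mid [ 0.59726225 -0.27410809  0.082     ] len 0.04839435024669503 ang -31.20415179078032 disc [ 0.59741637 -0.27549405  0.03      ]
turn [-9.000e-02 -2.000e-02 -6.965e+01] shift before-turn [-0.3585  0.1684  0.093 ] after-turn [-0.2825 -0.2776  0.0931] t 6.25 q [ 0.15 -0.14  1.41 -0.    1.87  0.34] ee [0.4995 0.1097 0.2831] w 0.0859 F [ 0.1 -0.2 -0.6]
```

Request:
step_arm:
  rows:
    - [0,0,0,-0.02,0.009,0,1]
    - [0,0,0,-0.03,0.0145,0,1]
    - [0,0,0,-0.034,0.016,0,1]
    - [0,0,0,-0.034,0.016,0,1]
    - [0,0,0,-0.034,0.016,0,1]
    - [0,0,0,-0.034,0.016,0,1]
    - [0,0,0,-0.034,0.016,0,1]
    - [0,0,0,-0.034,0.016,0,1]
    - [0,0,0,-0.034,0.016,0,1]
    - [0,0,0,-0.034,0.016,0,1]
    - [0,0,0,-0.026,0.012,0,1]
    - [0,0,0,-0.01,0.005,0,1]

```text
t: 7.25
ee_pos: [0.5971, -0.2773, 0.28]
tcp_rot: [-2.422, -1.994, 0.005]
ft_force: [0.7, -0.6, -0.4]
grip_width: 0.085
```

Request:
step_arm:
  rows:
    - [0,0,-6.9,0,0,0,1]
    - [0,0,-6.9,0,0,0,1]
    - [0,0,-6.9,0,0,0,1]
    - [0,0,-6.9,0,0,0,1]
    - [0,0,-6.9,0,0,0,1]
    - [0,0,-6.9,0,0,0.01,1]
    - [0,0,-6.9,0,0,0.01,1]
    - [0,0,-6.9,0,0,0.01,1]
    - [0,0,-6.9,0,0,0.01,1]
    - [0,0,-6.9,0,0,0,1]
    - [0,0,-0.6,0,0,0,1]
    - [0,0,0,0,0,0,1]

```text
t: 8.25
ee_pos: [0.5975, -0.2727, 0.2429]
tcp_rot: [-0.849, -3.022, -0.001]
ft_force: [0.3, -0.7, 0.2]
grip_width: 0.0857
```

Run:
```python
from h import *
import pickle
plan([.5973,-.2741,.074],(.518,.855))
s=snap('wrist'); pickle.dump(s,open('w3.pkl','wb'))
cv2.imwrite('pics/i.png',cv2.resize(s['image'][:,:,::-1],(800,600)))
print(proj(s,[.5973,-.2741,.082])/.64)
```

```text
turn [ 0.   -0.14 -0.16] shift before-turn [-0.001  -0.0013  0.1689] after-turn [-0.0006 -0.0013  0.1689] t 8.25 q [-0.48  0.25  1.08  0.    1.82 -1.5 ] ee [ 0.5975 -0.2727  0.2429] w 0.0857 F [ 0.3 -0.7  0.2]
[398.19863229 271.66405428]
```

View pics/i.png

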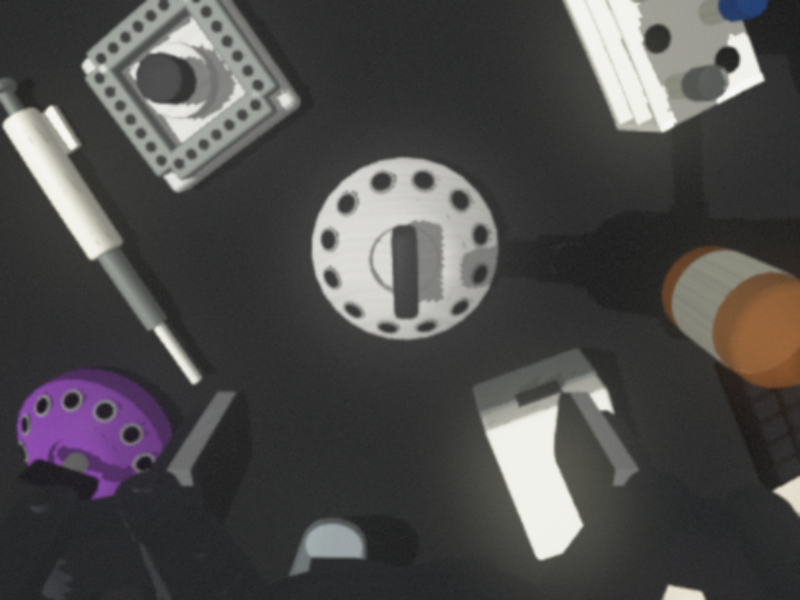

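Run:
```python
from h import *
import pickle
s=pickle.load(open('w3.pkl','rb')); g=s['image'].max(2)
sub=np.zeros_like(g); sub[140:208,244:274]=1
m=((g<85)&(sub>0)).astype(np.uint8)
c=max(cv2.findContours(m,0,1)[0],key=cv2.contourArea)
q=np.array([onz(s,*p[0],.082)[:2] for p in c]).astype(np.float32)
r=cv2.minAreaRect(q); bx=cv2.boxPoints(r); print(r,cv2.boundingRect(c))
e=bx[1]-bx[0]; e2=bx[2]-bx[1]; L=e if np.hypot(*e)>np.hypot(*e2) else e2
n=np.array([-L[1],L[0]]);n/=np.hypot(*n);print('axis ang',np.degrees(np.arctan2(L[1],L[0])))
plan([*r[0],.078],n)
```

```text
((0.5994045734405518, -0.27127906680107117), (0.011835800483822823, 0.050105318427085876), 59.069427490234375) (252, 145, 15, 58)
axis ang -30.930605
turn [ 0.   -0.06 -0.49] shift before-turn [-0.0008  0.0023  0.1656] after-turn [-0.0007  0.0023  0.1656] t 8.3 q [-0.48  0.25  1.08  0.    1.82 -1.5 ] ee [ 0.5977 -0.2729  0.2436] w 0.0853 F [-0.3 -0.   0.4]
```

Request:
step_arm:
  rows:
    - [0,0,-0.5,-0.001,0.0023,0.01,0.6]
    - [0,0,0,0,0,0.025,0.4]
    - [0,0,0,0,0,0.03,0.4]
    - [0,0,0,0,0,0.03,0.4]
    - [0,0,0,0,0,0.028,0.4]
    - [0,0,0,0,0,0.02,0.4]
    - [0,0,0,0,0,0.014,0.2]
    - [0,0,0,0,0,0.01,0]
    - [0,0,0,0,0,0,-0.2]
    - [0,0,0,0,0,0,-0.2]
    - [0,0,0,0,0,0,-0.2]

```text
t: 9.22
ee_pos: [0.6007, -0.2724, 0.0793]
tcp_rot: [0.832, 3.026, -0.001]
ft_force: [-0.7, 0.3, 0.3]
grip_width: 0.0343
```

Request:
step_arm:
  rows:
    - [0,0,0,0,0,0,-0.4]
    - [0,0,0,0,0,0,-0.5]
    - [0,0,0,0,0,0,-0.6]
    - [0,0,0,0,0,0,-0.7]
    - [0,0,0,0,0,0,-0.8]
    - [0,0,0,0,0,0,-1]
    - [0,0,0,0,0,0,-1]
    - [0,0,0,0,0,0,-1]
    - [0,0,0,0,0,0,-1]
  grip_force: 80

```text
t: 9.97
ee_pos: [0.6002, -0.2724, 0.0785]
tcp_rot: [0.832, 3.027, -0.001]
ft_force: [-0.2, -0.2, 5.4]
grip_width: 0.0126
```

Request:
step_arm:
  rows:
    - [0,0,0,0,0,-0.002,-1]
    - [0,0,0,0,0,-0.004,-1]
    - [0,0,0,0,0,-0.006,-1]
    - [0,0,0,0,0,-0.008,-1]
    - [0,0,0,0,0,-0.01,-1]
    - [0,0,0,0,0,-0.005,-1]
    - [0,0,0,0,0,0,-1]
    - [0,0,0,0,0,0,-1]

```text
t: 10.63
ee_pos: [0.6002, -0.2721, 0.1133]
tcp_rot: [0.832, 3.028, -0.001]
ft_force: [0.4, -0.4, -5.3]
grip_width: 0.0125
```

Run:
```python
from h import *
s=ctrl.read_state(); print(s['ft_force'],s['moment'],s['grip_width'])
plan([.5973,-.2741,.285])
snap('scene','j.png'); im=cv2.imread('pics/j.png')
cv2.imwrite('pics/j2.png',cv2.resize(im[170:270,170:300],(780,600),interpolation=2))
```

```text
[ 0.44956899 -0.40631544 -5.29293897] [0.00923575 0.05410938 0.03818756] 0.012502510048357778
turn [ 0.01  0.09 -0.  ] shift before-turn [ 0.0012 -0.0031 -0.1717] after-turn [ 0.0015 -0.0032 -0.1717] t 10.63 q [-0.48  0.27  1.29 -0.    1.59 -1.51] ee [ 0.6002 -0.2721  0.1133] w 0.0125 F [ 0.4 -0.4 -5.3]
```

View pics/j2.png

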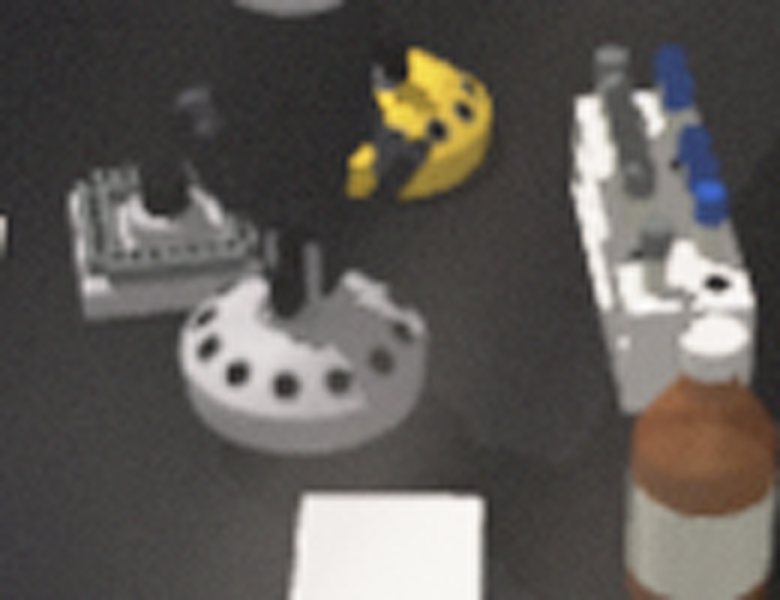

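The rotor is lifted level: its disc is clear of the bench at about (305,360) in the crop and the strip rotor is unmoved. The load is about 5.3 N.

Request:
step_arm:
  rows:
    - [0,0,0,0,0,-0.008,-1]
    - [0,0,0,0,0,-0.014,-1]
    - [0,0,0,0,0,-0.018,-1]
    - [0,0,2,0,0,-0.018,-1]
    - [0,0,4,0,0,-0.018,-1]
    - [0,0,5,0,0,-0.018,-1]
    - [0,0,6,0,0,-0.018,-1]
    - [0,0,6,0,0,-0.018,-1]
    - [0,0,6,0,0,-0.018,-1]
    - [0,0,6,0,0,-0.014,-1]
    - [0,0,6,0,0,-0.008,-1]
    - [0,0,6,0,0,-0.003,-1]

```text
t: 11.68
ee_pos: [0.6001, -0.2721, 0.2894]
tcp_rot: [1.975, 2.437, 0.002]
ft_force: [0.4, 0.4, -3.4]
grip_width: 0.0128
```

Request:
step_arm:
  rows:
    - [0,0,6,0,0,0,-1]
    - [0,0,6,0,0,0,-1]
    - [0,0,6,0,0,0,-1]
    - [0,0,3,0,0,0,-1]
    - [0,0,1.5,0,0,0,-1]
    - [0,0,0,0,0,0,-1]

```text
t: 12.18
ee_pos: [0.5997, -0.272, 0.2867]
tcp_rot: [2.411, 2.013, 0.001]
ft_force: [0.9, 0.3, -4.2]
grip_width: 0.0128
```

Run:
```python
from h import *
plan([.5096,.1614,.286],(.98,-.2))
plan([.5336,.279,.286],(.98,-.2))
```

```text
turn [0.06 0.02 1.24] shift before-turn [ 4.103e-01 -1.661e-01  3.000e-04] after-turn [ 0.4066 -0.175   0.0007] t 12.18 q [-0.48  0.26  0.98 -0.    1.89 -0.3 ] ee [ 0.5997 -0.272   0.2867] w 0.0128 F [ 0.9  0.3 -4.2]
turn [0.06 0.02 1.24] shift before-turn [ 5.303e-01 -1.635e-01  3.000e-04] after-turn [ 0.5266 -0.175   0.0007] t 12.18 q [-0.48  0.26  0.98 -0.    1.89 -0.3 ] ee [ 0.5997 -0.272   0.2867] w 0.0128 F [ 0.9  0.3 -4.2]
```

Request:
step_arm:
  rows:
    - [0,0,0,0.008,-0.003,0,-1]
    - [0,0,0,0.016,-0.006,0,-1]
    - [0,0,0,0.024,-0.009,0,-1]
    - [0,0,0,0.03,-0.011,0,-1]
    - [0,0,0,0.03,-0.011,0,-1]
    - [0,0,0,0.03,-0.011,0,-1]
    - [0,0,0,0.03,-0.011,0,-1]
    - [0,0,0,0.03,-0.011,0,-1]
    - [0,0,0,0.03,-0.011,0,-1]
    - [0,0,0,0.03,-0.011,0,-1]
    - [0,0,0,0.03,-0.011,0,-1]
    - [0,0,0,0.03,-0.011,0,-1]

```text
t: 13.18
ee_pos: [0.5402, 0.0637, 0.2861]
tcp_rot: [2.409, 2.016, 0.002]
ft_force: [0.7, 0.4, -4.0]
grip_width: 0.0129
```

Request:
step_arm:
  rows:
    - [0,0,0,0.03,-0.011,0,-1]
    - [0,0,0,0.03,-0.011,0,-1]
    - [0,0,0,0.026,-0.01,0,-1]
    - [0,0,0,0.018,-0.007,0,-1]
    - [0,0,0,0.01,-0.004,0,-1]
    - [0,0,1.2,0.004,-0.002,0,-1]
    - [0,0,0,0,0,0,-1]
    - [0,0,0,0,0,0,-1]

```text
t: 13.85
ee_pos: [0.5178, 0.1856, 0.2856]
tcp_rot: [2.43, 1.99, 0.0]
ft_force: [-0.2, 0.1, -4.3]
grip_width: 0.0131
```

Run:
```python
from h import *
import pickle
s=snap('wrist'); pickle.dump(s,open('w4.pkl','wb'))
cv2.imwrite('pics/k.png',cv2.resize(s['image'][:,:,::-1],(800,600),interpolation=2))
plan([.5336,.279,.286],(.98,-.2))
print(proj(s,[.5336,.279,.118])/.64)
```

```text
turn [0.03 0.01 0.11] shift before-turn [ 0.095  -0.0032 -0.0004] after-turn [ 0.095  -0.0034 -0.0004] t 13.9 q [ 0.28 -0.04  1.31 -0.    1.87  0.48] ee [0.518  0.1853 0.2856] w 0.0133 F [ 0.8 -0.4 -4. ]
[393.53240423  89.00025878]
```

View pics/k.png

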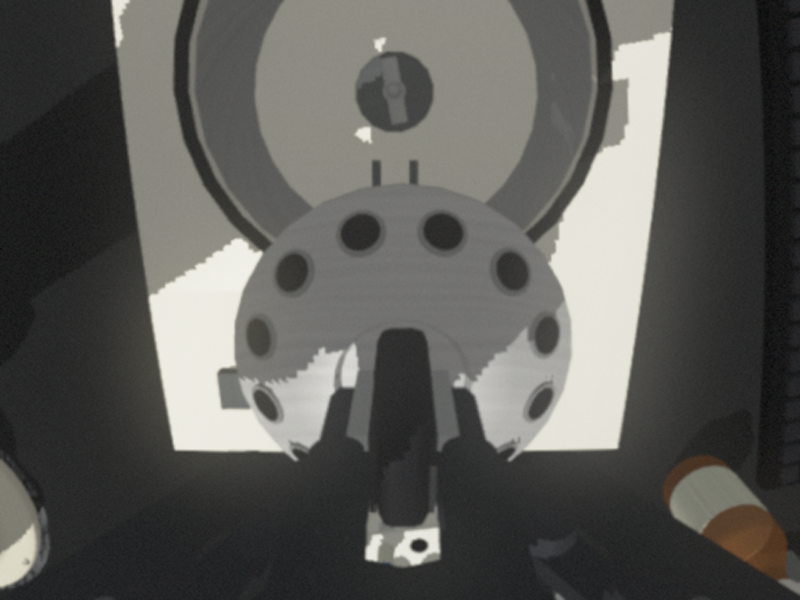

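Run:
```python
from h import *
import pickle
s=pickle.load(open('w4.pkl','rb')); im=s['image']
c=im[25:95,215:290][:,:,::-1]
cv2.imwrite('pics/l.png',cv2.resize(c,(750,700)[:2],interpolation=cv2.INTER_CUBIC)[:600])
```

```text
(no output)
```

View pics/l.png

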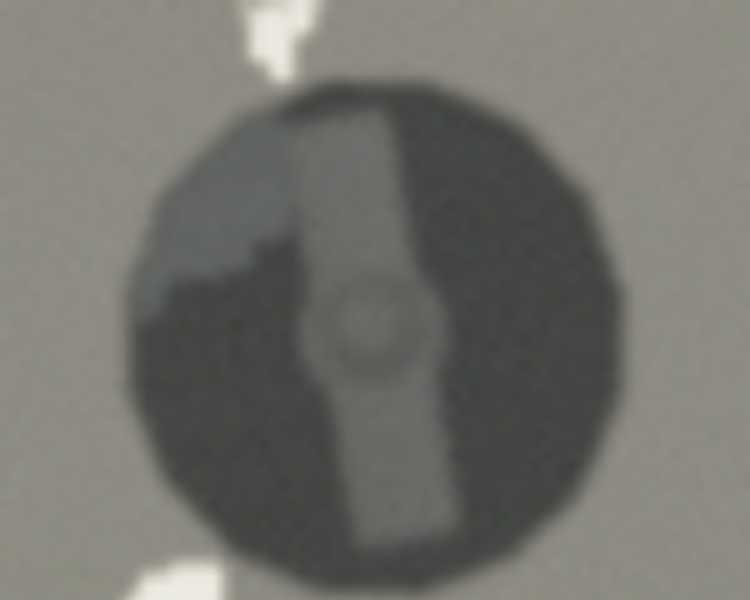

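The tongue runs (343,118) to (408,538) in the crop, and the shaft tip is at (371,326).

Run:
```python
from h import *
import pickle
s=pickle.load(open('w4.pkl','rb'))
f=lambda u,v,z: onz(s,215+(u+.5)/10-.5,25+(v+.5)/10-.5,z)
tip=f(371,326,.117); a=f(341,119,.108); b=f(408,538,.108)
print('tip',tip,'tongue mid',(a+b)/2,'len',np.linalg.norm(a-b)); d=(a-b)[:2]; d/=np.hypot(*d)
for c1,c2 in [((293,128),(357,548)),((388,110),(458,528))]:
    e=(f(*c1,.108)-f(*c2,.108))[:2]; print('edge ang',np.degrees(np.arctan2(e[1],e[0])))
print('tongue ang',np.degrees(np.arctan2(d[1],d[0])))
n=np.array([d[1],-d[0]])
# bar offset in tool frame from w3 (TCP .5977,-.2729 measured; grasp closed on bar -> only along tool x matters)
st=ctrl.read_state(); A=R.from_rotvec(st['tcp_rot']).as_matrix()
y=np.array([.514,.858]); x=np.array([.858,-.514])
print('bar offset along bar',(np.array([.5994,-.2713])-np.array([.6002,-.2724]))@x,'tool x',A[:,0],'y',A[:,1])
plan([tip[0],tip[1],.286],n)
```

```text
tip [0.53340417 0.27894245 0.117     ] tongue mid [0.53360828 0.2789662  0.108     ] len 0.033419600661901305
edge ang 87.20603079653002
edge ang 88.46083552538546
tongue ang 87.83526426560367
bar offset along bar -0.0012517999999999193 tool x [ 1.98154003e-01  9.80170871e-01 -2.34578263e-04] y [ 9.80170779e-01 -1.98153854e-01  5.42770634e-04]
turn [ 0.03  0.02 -9.26] shift before-turn [ 0.0949 -0.0034 -0.0004] after-turn [ 0.0942  0.0119 -0.0004] t 13.9 q [ 0.28 -0.04  1.31 -0.    1.87  0.48] ee [0.518  0.1853 0.2856] w 0.0133 F [ 0.8 -0.4 -4. ]
```

Request:
step_arm:
  rows:
    - [0,0,-3,0,0,0,-1]
    - [0,0,-4,0,0,0,-1]
    - [0,0,-2.3,0.006,0.0008,0,-1]
    - [0,0,0,0.015,0.0019,0,-1]
    - [0,0,0,0.02,0.0025,0,-1]
    - [0,0,0,0.02,0.0025,0,-1]
    - [0,0,0,0.018,0.002,0,-1]
    - [0,0,0,0.01,0.0012,0,-1]
    - [0,0,0,0.004,0.0005,0,-1]
    - [0,0,0,0,0,0,-1]
    - [0,0,0,0,0,0,-1]

```text
t: 14.82
ee_pos: [0.5331, 0.2778, 0.2852]
tcp_rot: [2.263, 2.179, -0.001]
ft_force: [0.0, 0.3, -3.8]
grip_width: 0.0127
```

Run:
```python
from h import *
a=np.radians(87.84); plan([.5329,.2777,.2065],(np.sin(a),-np.cos(a)))
```

```text
turn [-0.01  0.04 -0.02] shift before-turn [-0.0001 -0.0002  0.0787] after-turn [-0.0002 -0.0002  0.0787] t 14.82 q [ 0.42  0.1   1.17 -0.    1.87  0.46] ee [0.5331 0.2778 0.2852] w 0.0127 F [ 0.   0.3 -3.8]
```

Request:
step_arm:
  rows:
    - [0,0,0,0,0,0.005,-1]
    - [0,0,0,0,0,0.01,-1]
    - [0,0,0,0,0,0.012,-1]
    - [0,0,0,0,0,0.012,-1]
    - [0,0,0,0,0,0.012,-1]
    - [0,0,0,0,0,0.01,-1]
    - [0,0,0,0,0,0.008,-1]
    - [0,0,0,0,0,0.005,-1]
    - [0,0,0,0,0,0.003,-1]
    - [0,0,0,0,0,0.001,-1]
    - [0,0,0,0,0,0,-1]
    - [0,0,0,0,0,0,-1]

```text
t: 15.82
ee_pos: [0.5333, 0.2784, 0.2081]
tcp_rot: [2.262, 2.179, 0.002]
ft_force: [0.6, 0.1, -4.3]
grip_width: 0.0126
```

Request:
step_arm:
  rows:
    - [0,0,0,0,0,0,-1]
    - [0,0,0,0,0,0,-1]
    - [0,0,0,0,0,0,-1]
    - [0,0,0,0,0,0,-1]

```text
t: 16.15
ee_pos: [0.5331, 0.2784, 0.2075]
tcp_rot: [2.262, 2.18, 0.001]
ft_force: [0.4, -0.5, -3.5]
grip_width: 0.0125
```

Run:
```python
from h import *
import pickle
a=np.radians(87.84); plan([.5329,.2777,.2065],(np.sin(a),-np.cos(a)))
S={n:snap(n) for n in('top','scene','wrist')}; pickle.dump(S,open('s5.pkl','wb'))
t=S['top'];u,v=proj(t,[.533,.279,.17]).astype(int)
A=cv2.resize(t['image'][v-50:v+50,u-50:u+50],(400,400),interpolation=2)
t=S['scene'];u,v=proj(t,[.533,.279,.17]).astype(int)
B=cv2.resize(t['image'][v-60:v+60,u-60:u+60],(400,400),interpolation=2)
cv2.imwrite('pics/m.png',np.hstack([A,B])[:,:,::-1])
cv2.imwrite('pics/n.png',cv2.resize(S['wrist']['image'][:,:,::-1],(800,600),interpolation=2))
# moved-things check
P=pickle.load(open('s0.pkl','rb'))['top']['image'].astype(int)
d=(abs(P-S['top']['image'].astype(int)).max(2)>60); d=d[140:280,195:440]
n,l,st,c=cv2.connectedComponentsWithStats(d.astype(np.uint8)); print([(x[:5]+[195,140,0,0,0]).tolist() for x in st[1:] if x[4]>15])
```

```text
turn [ 0.02 -0.01  0.02] shift before-turn [-0.0007 -0.0001  0.001 ] after-turn [-0.0007 -0.0001  0.001 ] t 16.15 q [0.42 0.09 1.32 0.   1.73 0.46] ee [0.5331 0.2784 0.2075] w 0.0125 F [ 0.4 -0.5 -3.5]
[[269, 171, 41, 40, 1101]]
```

View pics/m.png

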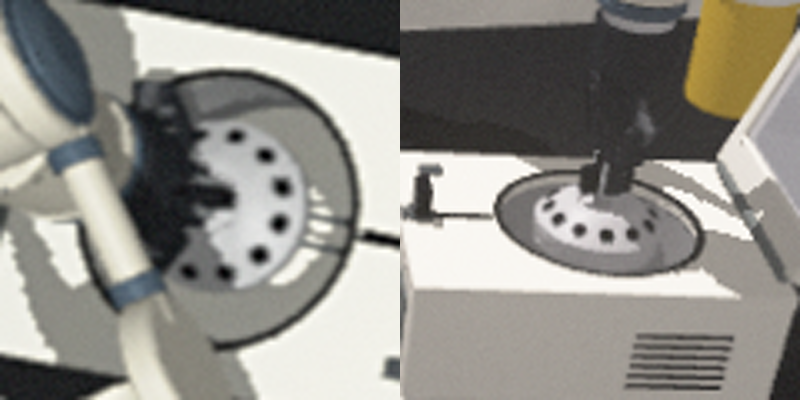

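View pics/n.png

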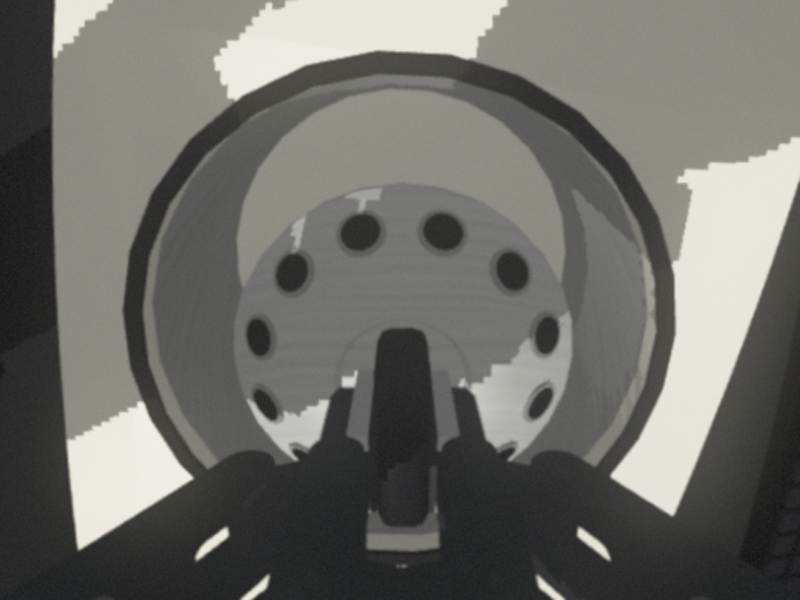

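Run:
```python
from h import *
import pickle
s=pickle.load(open('s5.pkl','rb'))['wrist'];st=ctrl.read_state();A=R.from_rotvec(st['tcp_rot']).as_matrix()
for z in(.211,.183): print(z,A.T@(onz(s,402*.64,328*.64,z)-st['ee_pos']))
# disc far edge candidates
for z in (.129,.14,.15,.16): print(z,(A.T@(onz(s,403*.64,184*.64,z)-st['ee_pos']))[0], (A.T@(onz(s,234*.64,345*.64,z)-st['ee_pos']))[:2],(A.T@(onz(s,573*.64,345*.64,z)-st['ee_pos']))[:2])
```

```text
0.211 [ 0.03401437  0.00115872 -0.00365973]
0.183 [0.02271247 0.00118822 0.02433973]
0.129 0.057072066609993165 [-0.00656591 -0.06636983] [-0.00666482  0.07015413]
0.14 0.05837073401609352 [-0.00170734 -0.06259905] [-0.00180072  0.06628778]
0.15 0.059551340748912086 [ 0.00270953 -0.05917107] [0.00262119 0.06277292]
0.16 0.06073194748173059 [ 0.00712641 -0.05574308] [0.0070431  0.05925805]
```

Request:
step_arm:
  rows:
    - [0,0,0,-0.0005,0,0.001,-1]
    - [0,0,0,0,0,0,-1]
    - [0,0,0,0,0,0,-1]
    - [0,0,0,0,0,0,-1]
    - [0,0,0,0,0,0,-1]
    - [0,0,0,0,0,0,-1]

```text
t: 16.8
ee_pos: [0.533, 0.2778, 0.2063]
tcp_rot: [-2.263, -2.179, 0.0]
ft_force: [-0.1, 1.3, -4.0]
grip_width: 0.0127
```

Run:
```python
from h import *
import pickle
s=snap('wrist'); st=ctrl.read_state();A=R.from_rotvec(st['tcp_rot']).as_matrix();g=cv2.cvtColor(s['image'],cv2.COLOR_RGB2GRAY)
def fit(pts,z):
    q=np.array([(A.T@(onz(s,u,v,z)-st['ee_pos']))[:2] for u,v in pts])
    for _ in range(5):
        x=np.linalg.lstsq(np.c_[2*q,np.ones(len(q))],(q**2).sum(1),rcond=None)[0];r=np.sqrt(x[2]+x[:2]@x[:2])
        e=np.hypot(*(q-x[:2]).T)-r; q=q[abs(e)<max(2*np.median(abs(e)),.0004)]
    return np.round(x[:2],4),round(r,4),len(q)
# rim lip: dark ring, outer/inner edges along radial lines from the image centre of bowl
cen=np.array([400,300])*.64; po=[];pi=[];pd=[]
for th in np.radians(np.arange(-200,21,4)):
    d=np.array([np.cos(th),np.sin(th)]); t=np.arange(120,200,.25)
    uv=cen+t[:,None]*d; ok=(uv[:,1]>1)&(uv[:,1]<290)&(uv[:,0]<510)
    v=cv2.remap(g,uv[:,0].astype('f4'),uv[:,1].astype('f4'),1).ravel().astype(int)
    m=(v<72)&ok; i=np.where(m)[0]
    if len(i)>8 and i[-1]-i[0]<110: po.append(uv[i[-1]]);pi.append(uv[i[0]])
print('outer',fit(po,.151),'inner',fit(pi,.151))
```

```text
outer (array([0.0012, 0.0001]), np.float64(0.0989), 28) inner (array([0.002 , 0.0002]), np.float64(0.0924), 35)
```

Run:
```python
from h import *
s=snap('wrist'); st=ctrl.read_state();A=R.from_rotvec(st['tcp_rot']).as_matrix();g=cv2.GaussianBlur(cv2.cvtColor(s['image'],cv2.COLOR_RGB2GRAY),(3,3),0)
cen=np.array([403,345])*.64; L=[]
for th in np.radians(np.arange(-180,1,5)):
    d=np.array([np.cos(th),np.sin(th)]); t=np.arange(96,115,.25)
    uv=cen+t[:,None]*d
    v=cv2.remap(g,uv[:,0].astype('f4'),uv[:,1].astype('f4'),1).ravel().astype(float)
    k=abs(v[6:]-v[:-6]); i=k.argmax()
    if k[i]>8: L.append(uv[i+3])
L=np.array(L); print(len(L),np.round(L[::4]/.64))
for z in(.145,.15,.155):
    q=np.array([(A.T@(onz(s,u,v,z)-st['ee_pos']))[:2] for u,v in L])
    for _ in range(5):
        x=np.linalg.lstsq(np.c_[2*q,np.ones(len(q))],(q**2).sum(1),rcond=None)[0];r=np.sqrt(x[2]+x[:2]@x[:2])
        e=np.hypot(*(q-x[:2]).T)-r; q=q[abs(e)<max(2.5*np.median(abs(e)),.0004)]
    print(z,x[:2],r,len(q))
```

```text
37 [[249. 345.]
 [241. 286.]
 [276. 239.]
 [321. 203.]
 [375. 188.]
 [431. 186.]
 [485. 203.]
 [529. 239.]
 [561. 287.]
 [556. 345.]]
0.145 [-0.00071706  0.00142852] 0.06003457137189028 15
0.15 [0.00153855 0.00141727] 0.058362969185560894 15
0.155 [0.00379417 0.00140602] 0.056691366999231725 15
```

Request:
step_arm:
  rows:
    - [0,0,0,0.0006,-0.001,0,-1]
    - [0,0,0,0,0,0,-1]
    - [0,0,0,0,0,0,-1]
    - [0,0,0,0,0,0,-1]
    - [0,0,0,0,0,0,-1]
    - [0,0,0,0,0,0,-1]
    - [0,0,0,0,0,0,-1]
    - [0,0,0,0,0,0,-1]

```text
t: 17.57
ee_pos: [0.532, 0.2784, 0.2063]
tcp_rot: [-2.263, -2.18, 0.0]
ft_force: [-0.3, 0.5, -4.4]
grip_width: 0.0125
```

Run:
```python
from h import *
a=np.radians(87.84); plan([.5322,.2783,.2065],(np.sin(a),-np.cos(a)))
print(abs(ctrl.read_state()['joint_velocities']).max()); print(ctrl.job_done())
```

```text
turn [-0.    0.    0.02] shift before-turn [-0.0001  0.0002 -0.0002] after-turn [-0.0001  0.0002 -0.0002] t 17.57 q [ 0.43  0.09  1.32 -0.    1.73  0.46] ee [0.532  0.2784 0.2063] w 0.0125 F [-0.3  0.5 -4.4]
0.0016699201398962596
the job is handed in; nothing more can be done
None
```

The rotor is held still over the drive shaft, gripped by its bar, and the job was handed in at 17.6 s.

- **Lock:** I gripped the knob and slid it outward about 50 mm. At the end it stopped moving while the force rose to about 15 N, so it is on its end stop. A picture afterwards showed the fork clear of the shaft.
- **Carry:** I gripped the aluminium rotor by its bar, lifted it straight up and carried it with its underside about 0.2 m above the bench. Between the first and last top views, nothing around the rack and the rotors' places changed except the rotor leaving its spot.
- **Height and level:** Worked out from the gripper height, the underside is about 10 mm above the shaft tip. The gripper's tilt is under 0.05°, and the wrist force is just the rotor's weight.
- **Bar and tongue:** The gripper is within 0.1° of the tongue angle I measured. The tongue's two edges disagreed by 1.3°, so that angle is good to about half a degree.
- **Centring:** My checks disagreed by 1 to 1.5 mm. The shaft-tip measurement and the last comparison of the rotor with the bowl rim gave different answers, so I settled between them with a final shift of about 1 mm. About 1 mm of centring error may remain, and I did not take another picture after that shift.

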